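Slot the model house into the terrain model, roof up

TASK

The model house stands on one of its long walls on the terrain model. Turn it over so that its dark roof faces up, bring it to its pocket in the terrain model and press it down past the two spring catches until it sits flat on the pocket's floor, either end first. Leave the little trees and everything else on the table where they are.

Things in the scene. Friction and masses are not known exactly. Their poses are not given: they have to be found in the camera images.
- terrain: Fixed terrain model of glued brown chipboard, 260 (x) by 370 (y) mm; origin at the centre of its underside, on the table; z up, x roughly away from the robot, y along its length. Its flat plateau, 18 mm above the table, covers all of x < 60 mm but the pocket and the terrace behind the short step. Beyond the long step the terrain rises to 42 mm above the table.
- pocket (a point): Centre of the white floor of the rectangular pocket, 4 mm above the table; axes as the terrain model's. The pocket measures 85 (x) by 125 (y) mm and is 14 mm deep below the plateau. Its centre is at x = 17.5, y = 82.5 mm of the terrain model. Its +x and +y walls are flush with the two steps, which form a corner around it.
- long_step (a point): Middle of the top edge of the upright step, 12 mm high (top 30 mm above the table), that runs the terrain model's whole length at x = +60 mm of it and faces -x, towards the plateau: a guide to slide along into the pocket.
- short_step (a point): Middle of the top edge of the second step, equally high, at y = +145 mm of the terrain model, facing -y, from x = -60 to +60 mm; it ends the slide.
- catches (a point): Point midway between two brass spring balls, 16 mm across and 70 mm apart along y, in the pocket's -x wall, 1 mm below the plateau. They stick out 6.5 mm and yield 5 mm, at about 2.5 N each. They hold that side of the house some 9 mm above the floor until it is pressed there, between or near them, with about 6 to 20 N in all; they then grip its wall.
- house: Loose model house, a white block 120 mm long (its y), 80 wide (z), 34 thick (x), about 0.25 kg. +x face: roof, dark grey with three skylights; -x face: underside, tan. Origin at the centre of the long wall it stands on at first (z up), roof roughly to the robot. Pushed high and square on the roof it tips at 23 degrees of lean and falls onto its underside; lying, it slides at a push of 1 to 3 N.
- house_roof (a point): Centre of the house's roof face; axes as the house's (x out of the roof).
- house_under (a point): Centre of the house's underside; axes as the house's.
- tree0: Little model tree, 50 mm tall, 26 mm across, loose on the plateau; origin at the centre of its foot.
- tree1: As tree0.
- tree2: As tree0, loose on the terrace beyond the long step.
- glue: White glue bottle, 44 mm across, 120 mm tall; origin at the centre of its underside.
- tape: Yellow roll of tape lying flat, 80 mm across, 25 mm high; origin at the centre of its underside.
- mug: Blue mug, 80 mm across, 90 mm tall; origin at the centre of its underside.
- ruler: Steel ruler lying flat, 300 (its x) by 30 by 4 mm; origin at the centre of its underside.
- spare_house: Another model house, white and brown, 70 by 100 mm, 55 mm tall; origin at the centre of its underside.
Mind the look-alikes: they are no part of the job. What is shaped like the house but blue or purple is not meant.

How it is judged:
At the end, for the whole second after the job is handed in: The house lies at rest in the pocket with its roof up: tilted less than 0.04 rad, its underside's centre within 2 mm of the floor's height and within 6 mm of the floor's centre, its length along the pocket's within 0.06 rad (either way round) (angle between house's own x axis and vertical below 0.04 rad and z of house_under in the frame of pocket below 0.002 m and horizontal distance between house_under and pocket below 0.006 m and angle between the y axis of house and the y axis of terrain, either way round below 0.06 rad and linear speed of house below 0.01 m/s); the robot touches nothing.
It fails at once if a tree, the glue, the tape, the mug, the ruler or the spare house is moved by more than 15 mm (distance of any of tree0, tree1, tree2, glue, tape, mug, ruler, spare_house from where it was at the start of the episode above 0.015 m).
It also fails if it takes over 64 s, if anything falls off the work surface, if the arm or the gripper's body presses on something with over 40 N, if the wrist force passes 120 N, or if a joint passes its speed limit or range.

ROBOT

A 7-joint arm with a two-finger parallel gripper is mounted at the origin on the work surface. World frame = base frame: x ahead of the robot, y to its left, z up, the work surface at z = 0. Lengths are in m, angles in rad, forces in N, time in s.
With the tool pointing down it reaches from about 0.4 to 0.85 m from the base axis. Payload 6.9 kg.
Tool frame: the origin (TCP) lies midway between the tips of the shut fingers; the grasp point (between the pads) lies 19 mm behind it (r.grip_depth is the distance from the TCP to the grasp point, in m); z points along the fingers, y is the line along which they close (so a half turn about z gives the same grasp; the last joint's range is limited). The gripper opens to 85 mm and grips with 20 to 120 N. Pads are 22 mm wide; open, the fingers measure 114 mm over their backs; the gripper's body (76 mm by 85 mm) begins 54 mm behind the grasp point. The pads swing forward as they close: fully open they stand 13 mm farther back than shut.
Start: joints at [-1.046, 0.507, -0.238, 1.5, 0.126, 1.149, -0.155], TCP at [0.255, 0.571, 0.204] pointing down, gripper open.
Joint ranges: [-3.08, 3.08], [-0.24, 2.05], [-1.43, 1.35], [0, 2.5], [-1.52, 4.66], [0.17, 1.96], [-2.89, 2.89]. Speed limits (rad/s): [2.39, 2.39, 3.14, 3.14, 3.14, 3.14, 3.14].

INTERFACE

Orientations are given as a unit quaternion [x, y, z, w].
In Python, from workcell import r gives the robot as it stands.
- The arm moves only by the shell command python3 -m creep 'ROWS' [FORCE]. ROWS is JSON, a list of rows, each a list of 5 numbers: the shift along the tool's x, y, z in cm, then the turn about the tool's z in degrees, then the opening, from 0 (shut) to 1 (fully open). A call has 1 to 20 rows; each row shifts and turns the commanded pose from where the row before left it, along the tool's axes as they then stand; what a row does not reach is not made up. A row lasts 1/8 s, in which the tool goes at most 62.5 mm and 10.7 degrees, less where a joint would pass 70% of its speed; a pose out of reach is approached as far as the arm can. A call is refused whole if a number of a shift passes 6.25 or a number of a turn 10.7, either way. A call with a gripper value outside its range is refused whole. The fingers move at their own pace and stop on an object; FORCE is the grip in N (left out, the last holds). Time passes only in rows, so rows that do not move let the fingers close. It gives the time, the measured TCP pose, the force, the opening and the grip force at its end, in the units of the state.
- r.observe(): the state, without advancing time (a new reading comes with each control period).
- r.snapshot(name): name is "scene" or "top" or "wrist"; returns the picture (480x640x3 uint8, red, green, blue); there is no depth.
- r.get_calibration(name): a dict with "K" (3x3 intrinsics, pixels), "k1" (the pictures are not rectified: a ray, as slopes to the right and down, at radius r is drawn at 1 + k1 r^2 times it, then the intrinsics apply), "R" (3x3) and "t" (3): a world point X has camera coordinates R X + t. Camera axes: x right, y down, z forward; pixel columns grow to the right and rows downward; lengths in m; the calibration is good to about 2 mm. A picture is of the moment at which its call begins: read the wrist's pose just before it. get_calibration takes no time and is no camera call; for the wrist camera it gives the pose at the moment of the call.
- r.close_job(): hands the job in; it is judged then, once.
The state is a dict: "clock": time; "joints": joint angles; "joint_vel": joint speeds; "joint_torque": joint torques, N m; "eef_pos": TCP position; "orientation": TCP orientation; "wrist_force": force on the tool from outside, world axes, zero at the start; "ft_torque": the same for the moment, N m; "opening": finger opening in m; "grasp_force": force on a finger pad.
Only numpy, scipy, OpenCV 4.12 (cv2) and the standard library are available. Lean on these libraries where they do the work, as an engineer would, in place of code of your own. Each camera call takes 0.05 s, during which the arm holds its last target. There are 200 camera calls.

## Working session

There is one attempt and no reset: what is moved stays moved. The work goes in short steps, Python scripts to look and compute and a shell command to move; the robot and the scene stay as the last step left them, time stands still between calls to the robot, and variables do not carry over. Pictures are saved under pics/ and viewed, at most 10 in all, crops included, and the job is handed in when it is done.

```bash
mkdir -p pics
python3 - <<'E'
from workcell import r
import cv2,numpy as np
s=r.observe();print(s['clock'],s['eef_pos'],s['orientation'],s['wrist_force'])
for n in("top","scene"):
    c=r.get_calibration(n);print(n,c)
    cv2.imwrite(f"pics/{n}0.png",r.snapshot(n)[:,:,::-1])
E
```

```text
0.0 [0.25460177 0.57020978 0.20345111] [ 2.08351443e-01  9.78053644e-01 -8.47126358e-04 -1.64308563e-04] [1.13403246 0.05623865 0.07913757]
top {'K': array([[457.43852733,   0.        , 323.97218864],
       [  0.        , 457.43852733, 246.05784582],
       [  0.        ,   0.        ,   1.        ]]), 'k1': -0.05251255343249917, 'R': array([[-0.04035777, -0.99918316, -0.00206675],
       [-0.97395621,  0.03980054, -0.22321564],
       [ 0.22311556, -0.00699557, -0.9747669 ]]), 't': array([-0.05491122,  0.46297802,  1.22902013])}
scene {'K': array([[545.14590298,   0.        , 327.44358903],
       [  0.        , 545.14590298, 241.52924283],
       [  0.        ,   0.        ,   1.        ]]), 'k1': 0.04168625457690845, 'R': array([[-0.65869963,  0.75223964,  0.01582169],
       [ 0.39458498,  0.36327054, -0.84400071],
       [-0.64063834, -0.54969996, -0.53610864]]), 't': array([ 0.34427846, -0.09575101,  1.58803717])}
```

View pics/top0.png

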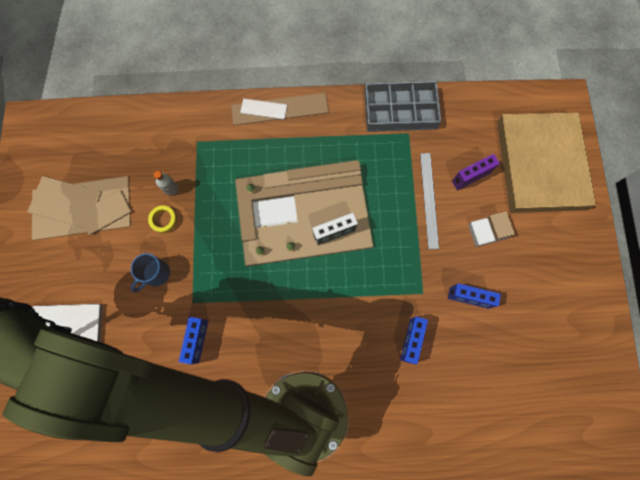

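View pics/scene0.png

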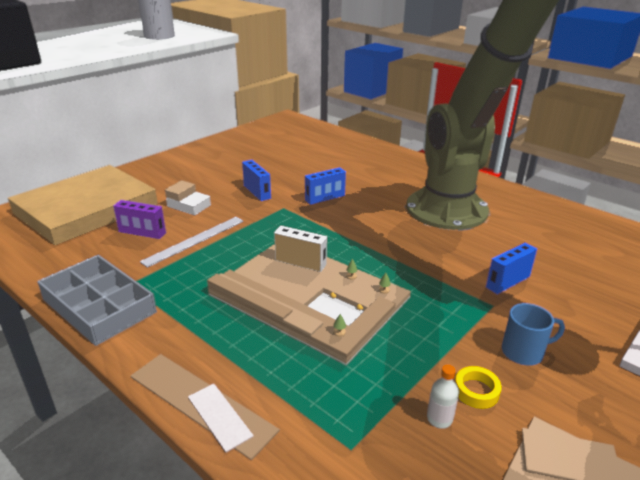

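Top view: terrain at about (235–372, 162–264), white pocket at (275,211), house at (335,228) with its roof towards the robot, and trees at (252,186), (262,249) and (291,244). I'll zoom in to get the corners.

Run:
```python
import cv2
i=cv2.imread("pics/top0.png")[155:270,230:380]
cv2.imwrite("pics/top0z.png",cv2.resize(i,None,fx=5.2,fy=5.2,interpolation=cv2.INTER_CUBIC))
```

```text
(no output)
```

View pics/top0z.png

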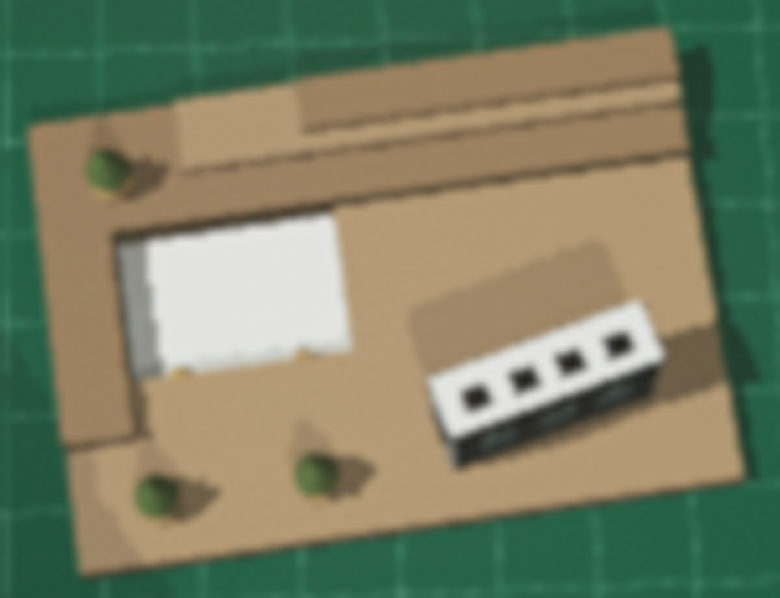

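```bash
cat > h.py <<'E'
import numpy as np,cv2
from scipy.optimize import least_squares
from workcell import r
def proj(c,X):
    X=np.atleast_2d(X);p=X@c['R'].T+c['t'];s=p[:,:2]/p[:,2:]
    s=s*(1+c['k1']*(s**2).sum(1,keepdims=True))
    return s*c['K'][0,0]+c['K'][:2,2]
def place(P,L):
    x,y,a=P;L=np.asarray(L,float);ca,sa=np.cos(a),np.sin(a)
    return np.c_[x+ca*L[:,0]-sa*L[:,1],y+sa*L[:,0]+ca*L[:,1],L[:,2]]
def fit(c,L,px,p0=(.6,0,0)):
    f=lambda P:(proj(c,place(P,L))-px).ravel()
    s=least_squares(f,p0);return s.x,f(s.x).reshape(-1,2)
E
python3 - <<'E'
from h import *
np.set_printoptions(precision=4,suppress=True)
c=r.get_calibration("top")
z=lambda q:np.array(q)/5.2+[230,155]-.4
T=np.array([[-130,185,18],[-130,-185,18],[-60,185,30],[60,-185,30],[60,145,30],[-60,145,30]])/1e3
P,e=fit(c,T,z([[80,577],[745,482],[62,445],[690,155],[112,235],[134,437]]));print('terr',P,e)
# house local: x out of roof (towards robot, angle ~pi), y
H=np.array([[-17,-60,98],[-17,60,98],[17,60,98],[17,-60,98]])/1e3
Q,e=fit(c,H,z([[430,378],[640,300],[665,355],[452,437]]),(.55,-.1,3.1));print('house',Q,e)
for n,q in dict(t0=[157,495],t1=[316,473],t2=[107,170]).items():
    print(n,fit(c,[[0,0,.05 if n!='t2' else .062]],z([q]),(.6,0,0))[0])
def ter(X,Y=None):
    a=P[2];d=np.array(X)-P[:2];R=np.array([[np.cos(a),np.sin(a)],[-np.sin(a),np.cos(a)]]);return R@d*1e3
print('house in terrain',ter(Q[:2]),Q[2]-P[2])
print('pocket',place(P,[[.0175,.0825,.004]]))
E
```

```text
terr [ 0.5691 -0.0167  0.1015] [[-0.1423 -0.2513]
 [-0.1409  0.0958]
 [ 0.0886  0.5628]
 [ 0.1734 -0.1999]
 [-0.0677 -0.4063]
 [ 0.0918  0.1733]]
house [ 0.5069 -0.1052  3.4741] [[-0.2427  0.0739]
 [ 0.16   -0.3111]
 [ 0.0545  0.2168]
 [ 0.0295  0.0116]]
t0 [0.4575 0.1066 0.    ]
t1 [0.4662 0.0205 0.    ]
t2 [0.6397 0.1311 0.    ]
house in terrain [-70.8601 -81.8038] 3.3725848128360227
pocket [[0.5782 0.0672 0.004 ]]
```

The fit residuals are under 0.6 px. The house is at (0.507, −0.105), with its roof normal pointing towards 199°. I'll go to a point in front of the roof with the fingers shut and tool y turned to 19°.

```bash
cat >> h.py <<'E'
def go(x,y,z=None,yaw=None):
    """tool-axis shift (cm) and turn (deg) to reach TCP x,y,z with tool y at yaw deg"""
    from scipy.spatial.transform import Rotation as Ro
    s=r.observe();M=Ro.from_quat(s['orientation']).as_matrix();p=s['eef_pos']
    d=M.T@(np.array([x,y,p[2] if z is None else z])-p)*100
    yw=np.degrees(np.arctan2(M[1,1],M[0,1]))
    t=0 if yaw is None else (yw-yaw+90)%180-90
    print('clk %.2f'%s['clock'],'p',p.round(4),'yaw %.1f'%yw,'F',s['wrist_force'].round(1),'op %.4f'%s['opening'],'-> shift',d.round(2),'turn %.1f'%t,'q',s['joints'].round(2))
E
python3 -m creep '[[-2.9,-3.4,0,0,0],[-2.9,-3.4,0,0,0],[-2.9,-3.4,0,0,0],[-2.9,-3.4,0,0,0],[-2.9,-3.4,0,0,0],[-2.9,-3.4,0,0,0],[-2.9,-3.4,0,0,0],[-2.9,-3.4,0,0,0],[-2.9,-3.4,0,0,0],[-2.9,-3.4,0,0,0],[-2.9,-3.4,0,0,0],[-2.9,-3.4,0,0,0],[-2.9,-3.4,0,0,0],[-2.9,-3.4,0,0,0],[-2.9,-3.4,0,0,0],[-2.9,-3.4,0,0,0]]'
python3 -m creep '[[0,0,0,9.4,0],[0,0,0,9.4,0],[0,0,0,9.4,0],[0,0,0,9.4,0],[0,0,0,9.4,0],[0,0,0,0,0],[0,0,0,0,0]]'
python3 -c "
from h import *
go(.4583,-.1218,.085,19)"
```

```text
clock: 2.1
eef_pos: [0.4568, -0.1165, 0.2041]
orientation: [0.208, 0.978, 0.0, -0.0]
wrist_force: [1.1, 0.1, -0.0]
opening: 0.0002
grasp_force: 0.0
clock: 2.98
eef_pos: [0.4566, -0.115, 0.2041]
orientation: [0.58, 0.815, -0.0, -0.0]
wrist_force: [-0.4, 1.5, 0.8]
opening: 0.0001
grasp_force: 0.0
clk 2.98 p [ 0.4566 -0.115   0.2041] yaw 19.2 F [-0.4  1.5  0.8] op 0.0001 -> shift [-0.7  -0.06 11.91] turn 0.2 q [-0.    0.27  0.25  1.89 -0.08  0.99  0.63]
```

```bash
python3 -m creep '[[-0.7,-0.1,3,0,0],[0,0,3,0,0],[0,0,3,0,0],[0,0,2.9,0,0],[0,0,0,0,0],[0,0,0,0,0]]'
python3 -m creep '[[0,0.5,0,0,0],[0,0.5,0,0,0],[0,0.5,0,0,0],[0,0.4,0,0,0],[0,0.3,0,0,0],[0,0.3,0,0,0],[0,0.3,0,0,0]]'
python3 - <<'E'
from h import *
cv2.imwrite("pics/w1.png",r.snapshot("wrist")[:,:,::-1])
E
```

```text
clock: 3.72
eef_pos: [0.4585, -0.1224, 0.0861]
orientation: [0.581, 0.814, 0.0, 0.0]
wrist_force: [-0.3, 0.8, 1.7]
opening: 0.0001
grasp_force: 0.0
clock: 4.6
eef_pos: [0.4846, -0.113, 0.0852]
orientation: [0.581, 0.814, -0.0, -0.0]
wrist_force: [-0.1, 0.1, -0.0]
opening: 0.0
grasp_force: 0.0
```

View pics/w1.png

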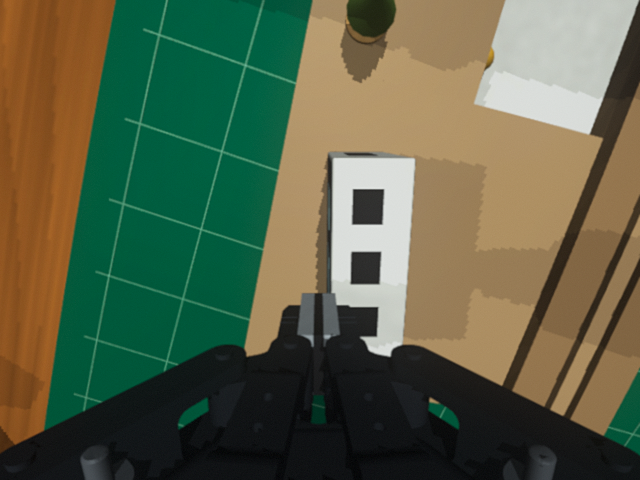

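The shut fingers, at (318,320), are just in front of the roof face and square to it. I'll keep pushing.

```bash
python3 -m creep '[[0,0.3,0,0,0],[0,0.3,0,0,0],[0,0.3,0,0,0],[0,0.3,0,0,0],[0,0.3,0,0,0],[0,0.3,0,0,0],[0,0.3,0,0,0],[0,0.3,0,0,0],[0,0.3,0,0,0],[0,0.3,0,0,0],[0,0.3,0,0,0]]'
python3 -m creep '[[0,0,0,0,0],[0,0,0,0,0],[0,0,-3,0,0],[0,0,-4,0,0],[0,0,-4,0,0],[0,0,-4,0,0],[0,-3,0,0,1],[0,-4,0,0,1],[0,-4,0,0,1],[0,0,0,0,1]]'
python3 - <<'E'
from h import *
i=r.snapshot("top")[:,:,::-1]
cv2.imwrite("pics/top1.png",i)
cv2.imwrite("pics/top1z.png",cv2.resize(i[155:270,230:380],None,fx=5.2,fy=5.2,interpolation=cv2.INTER_CUBIC))
go(.56,-.09)
E
```

```text
clock: 6.02
eef_pos: [0.5159, -0.1023, 0.0853]
orientation: [0.581, 0.814, -0.0, 0.0]
wrist_force: [0.2, -0.4, -0.4]
opening: -0.0
grasp_force: 0.0
clock: 7.28
eef_pos: [0.409, -0.1392, 0.2357]
orientation: [0.583, 0.813, -0.0, -0.0]
wrist_force: [0.2, -0.6, -0.4]
opening: 0.0722
grasp_force: 0.0
clk 7.33 p [ 0.4109 -0.1384  0.2357] yaw 18.8 F [ 0.2 -0.1  0.5] op 0.0790 -> shift [-0.23 15.67  0.02] turn 0.0 q [ 0.03  0.18  0.29  1.92 -0.06  1.05  0.68]
```

View pics/top1z.png

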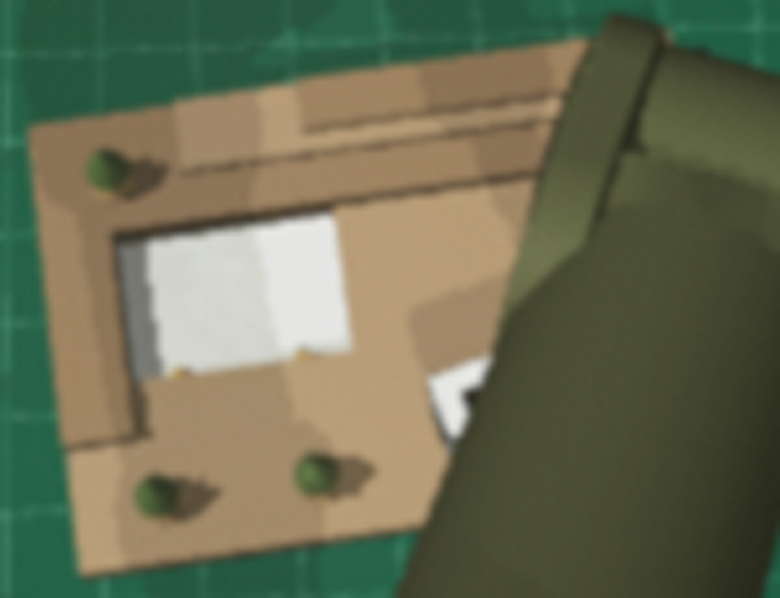

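The house is still standing at (430,378), so it leaned back after a push that was too short. I'll repeat with more travel.

```bash
python3 -m creep '[[0,0,0,0,0],[0,0,0,0,0],[0,0,0,0,0],[-0.2,2,3,0,0],[0,2,4,0,0],[0,0.7,4,0,0],[0,0,4,0,0],[0,0,0,0,0],[0,0,0,0,0]]'
python3 -c "
from h import *
go(.5069,-.1052,.085,19)"
```

```text
clock: 8.45
eef_pos: [0.4575, -0.125, 0.0863]
orientation: [0.581, 0.814, 0.0, 0.0]
wrist_force: [0.8, -0.4, 0.7]
opening: -0.0001
grasp_force: 0.0
clk 8.45 p [ 0.4575 -0.125   0.0863] yaw 18.9 F [ 0.8 -0.4  0.7] op -0.0001 -> shift [0.27 5.32 0.13] turn -0.1 q [ 0.05  0.43  0.24  2.05 -0.16  0.67  0.72]
```

```bash
python3 -m creep '[[0.3,0.7,0.1,0,0],[0,0.7,0,0,0],[0,0.7,0,0,0],[0,0.4,0,0,0],[0,0.4,0,0,0],[0,0.4,0,0,0],[0,0.4,0,0,0],[0,0.4,0,0,0]]'
python3 -m creep '[[0,0.4,0,0,0],[0,0.4,0,0,0],[0,0.4,0,0,0],[0,0.4,0,0,0],[0,0.4,0,0,0],[0,0.4,0,0,0],[0,0.4,0,0,0],[0,0.4,0,0,0],[0,0.4,0,0,0]]'
python3 - <<'E'
from h import *
cv2.imwrite("pics/w2.png",r.snapshot("wrist")[:,:,::-1])
go(.56,-.09)
E
```

```text
clock: 9.45
eef_pos: [0.4948, -0.1085, 0.0843]
orientation: [0.581, 0.814, -0.0, -0.0]
wrist_force: [0.1, -0.6, -0.5]
opening: 0.0003
grasp_force: 0.0
clock: 10.58
eef_pos: [0.5289, -0.0967, 0.0843]
orientation: [0.581, 0.814, -0.0, -0.0]
wrist_force: [-0.7, -0.0, -0.3]
opening: 0.0
grasp_force: 0.0
clk 10.62 p [ 0.5295 -0.0965  0.0843] yaw 19.0 F [-0.1  0.8  0. ] op 0.0000 -> shift [-0.38  3.09  0.  ] turn 0.0 q [-0.02  0.51  0.23  1.89 -0.17  0.75  0.64]
```

View pics/w2.png

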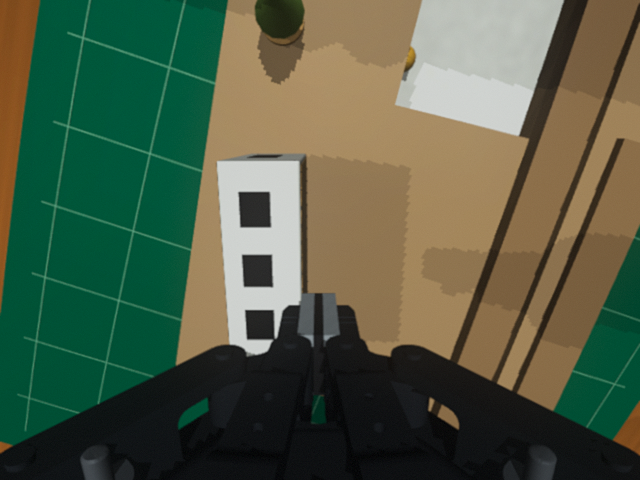

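The fingers are now past the house on its far side without having touched it. I'll check the geometry with the wrist calibration.

Run:
```python
from h import *
np.set_printoptions(precision=4,suppress=True)
c=r.get_calibration("wrist");p=r.observe()['eef_pos']
print('TCP px',proj(c,p), 'camera',-c['R'].T@c['t'])
print('TCP depth',c['R']@p+c['t'])
ct=r.get_calibration("top")
for q,n in(((219,160),'cornerA'),((306,155),'cornerB')):
    for z in(.018,.052,.098):print(n,z,fit(c,[[0,0,z]],np.array([q]),(.5,-.05,0))[0][:2])
Q=(.5069,-.1052,3.4741)
H=np.array([[-17,-60,98],[-17,60,98],[17,60,98],[17,-60,98]])/1e3
print(place(Q,H),proj(c,place(Q,H)))
# pocket/terrain check
P=(.5691,-.0167,.1015)
print('pocket -x-y corner z18',proj(c,place(P,[[-.025,.020,.018],[.060,.020,.018]])))
# fit house top with free z from wrist
f=lambda v:(proj(c,place(v[:3],np.c_[H[:,:2],np.full(4,v[3])])[[0,3]])-np.array([[306,155],[219,160]])).ravel()
s=least_squares(f,[*Q,.098]);print(s.x,s.fun)
```

```text
TCP px [[320.4054 290.2298]] camera [ 0.5055 -0.0303  0.2545]
TCP depth [0.0011 0.0212 0.183 ]
cornerA 0.018 [ 0.4522 -0.0615]
cornerA 0.052 [ 0.4599 -0.0571]
cornerA 0.098 [ 0.4702 -0.051 ]
cornerB 0.018 [ 0.5016 -0.0415]
cornerB 0.052 [ 0.5022 -0.0399]
cornerB 0.098 [ 0.5029 -0.0377]
[[ 0.5034 -0.0429  0.098 ]
 [ 0.5426 -0.1564  0.098 ]
 [ 0.5104 -0.1675  0.098 ]
 [ 0.4712 -0.054   0.098 ]] [[302.9418 167.7949]
 [305.9449 414.8755]
 [237.4845 414.6766]
 [219.4742 168.0817]]
pocket -x-y corner z18 [[393.6448 109.0257]
 [526.8332 143.7761]]
[ 0.5098 -0.0994  3.5265  0.1038] [-0. -0.  0. -0.]
```

Run:
```python
from h import *
np.set_printoptions(precision=4,suppress=True)
ct=r.get_calibration("top");cs=r.get_calibration("scene")
Q=(.5069,-.1052,3.4741)
B=np.array([[17,-60,18],[17,60,18]])/1e3
print((proj(ct,place(Q,B))+.4-[230,155])*5.2,'seen ~ (460,467),(658,393)')
i=r.snapshot("scene")[:,:,::-1].copy()
H=np.array([[a,b,z] for z in(18,98) for a,b in((-17,-60),(-17,60),(17,60),(17,-60))])/1e3
pp=np.r_[proj(cs,place(Q,H)),proj(cs,r.observe()['eef_pos'])]
k=4;o=np.array([215,150])
z=cv2.resize(i[150:300,215:415],None,fx=k,fy=k,interpolation=cv2.INTER_CUBIC)
for n,q in enumerate(pp):cv2.circle(z,tuple(int(v) for v in (q-o)*k),4,(0,0,255) if n<8 else (255,0,255),-1)
cv2.imwrite("pics/s2z.png",z)
```

```text
[[454.6571 471.6728]
 [655.2574 395.2223]] seen ~ (460,467),(658,393)
```

View pics/s2z.png

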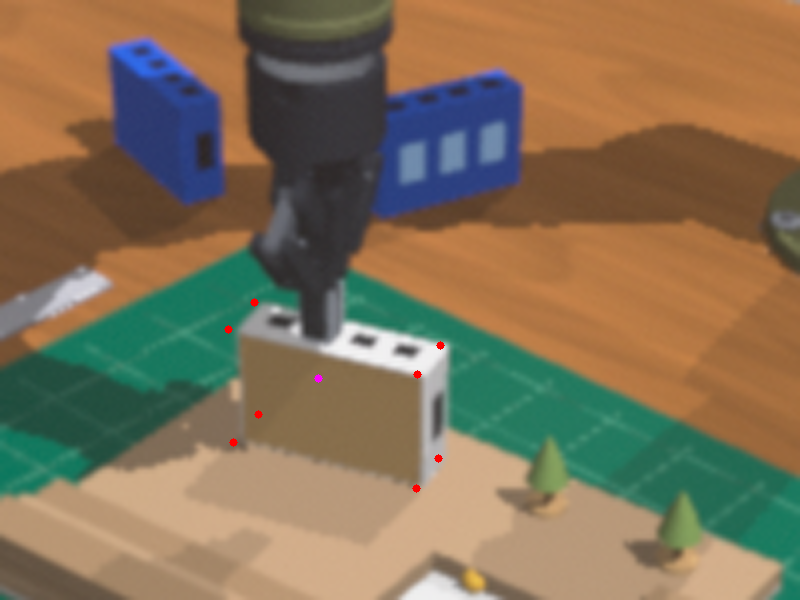

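The scene view shows the fingertip at (322,338) in the crop, over the house's top face. The projected TCP is 40 crop pixels lower. I'll compare the tip pixel in both cameras.

Run:
```python
from h import *
np.set_printoptions(precision=4,suppress=True)
cw=r.get_calibration("wrist");cs=r.get_calibration("scene")
p=r.observe()['eef_pos'];print(p,r.grip_depth)
for dz in(0,.01,.02,.03):
    q=p+[0,0,dz];print(dz,proj(cw,q),(proj(cs,q)-[215,150])*4)
# triangulate tip from both pixels: wrist (320,293), scene (322,338)/4+o
a=np.array([[320,293.]]);b=np.array([[322,338.]])/4+[215,150]
s=least_squares(lambda X:np.r_[(proj(cw,X)-a).ravel(),(proj(cs,X)-b).ravel()],p);print('tri',s.x,s.fun)
# triangulate house top corner near (tan side, +y end) wrist (306,155) scene (423,372)
a=np.array([[306,155.]]);b=np.array([[424,376.]])/4+[215,150]
s=least_squares(lambda X:np.r_[(proj(cw,X)-a).ravel(),(proj(cs,X)-b).ravel()],[.5,-.05,.098]);print('corner',s.x,s.fun)
# pocket corner check in scene
P=(.5691,-.0167,.1015)
print((proj(cs,place(P,[[-.025,.020,.018],[-.130,.185,.018]]))-[215,150])*4)
```

```text
[ 0.5291 -0.0966  0.0843] 0.0187
0 [[320.3526 290.2189]] [[318.6499 378.003 ]]
0.01 [[320.4804 298.6058]] [[318.364  363.3473]]
0.02 [[320.6231 307.9715]] [[318.0751 348.5654]]
0.03 [[320.7833 318.4964]] [[317.7833 333.6556]]
tri [ 0.5259 -0.088   0.1099] [0.0887 0.5292 2.6776 1.3141]
corner [ 0.5026 -0.0378  0.0986] [0.0253 0.0626 0.3892 0.0164]
[[428.3537 549.1047]
 [776.611  564.479 ]]
```

Both cameras agree that the fingertips sit about 25 mm above the reported TCP, so both passes went over the top of the house. I'll back off, go 24 mm lower and push again.

```bash
python3 -m creep '[[0,0,-2,0,0],[0,-3,0,0,0],[0,-4,0,0,0],[0,0,2,0,0],[0,0,2.4,0,0],[0,0,0,0,0],[0,0.5,0,0,0],[0,0.5,0,0,0],[0,0.5,0,0,0],[0,0.4,0,0,0],[0,0.4,0,0,0],[0,0.4,0,0,0],[0,0.4,0,0,0]]'
python3 -m creep '[[0,0.4,0,0,0],[0,0.4,0,0,0],[0,0.4,0,0,0],[0,0.4,0,0,0],[0,0.4,0,0,0],[0,0.4,0,0,0],[0,0.4,0,0,0],[0,0.4,0,0,0],[0,0.4,0,0,0]]'
python3 -m creep '[[0,0,0,0,0],[0,0,0,0,0],[0,0,-3,0,0],[0,0,-4,0,0],[0,0,-4,0,0],[0,0,-4,0,0],[-3,-3,0,0,1],[-4,-3,0,0,1],[0,0,0,0,1],[0,0,0,0,1]]'
python3 - <<'E'
from h import *
cv2.imwrite("pics/w3.png",r.snapshot("wrist")[:,:,::-1])
go(.561,-.086)
E
```

```text
clock: 12.3
eef_pos: [0.492, -0.1094, 0.0603]
orientation: [0.581, 0.814, -0.0, -0.0]
wrist_force: [0.2, 0.1, 0.2]
opening: 0.0001
grasp_force: 0.2
clock: 13.42
eef_pos: [0.5261, -0.0977, 0.0603]
orientation: [0.581, 0.814, -0.0, 0.0]
wrist_force: [-0.3, -0.2, 0.6]
opening: -0.0001
grasp_force: 0.0
clock: 14.68
eef_pos: [0.4917, -0.1831, 0.2102]
orientation: [0.581, 0.814, 0.0, -0.0]
wrist_force: [-1.1, 0.9, 0.1]
opening: 0.0724
grasp_force: 0.0
clk 14.72 p [ 0.492  -0.1825  0.2101] yaw 19.0 F [0.2 0.  0.5] op 0.0791 -> shift [6.88 9.66 0.01] turn 0.0 q [ 0.09  0.36  0.3   1.76 -0.12  1.05  0.77]
```

View pics/w3.png

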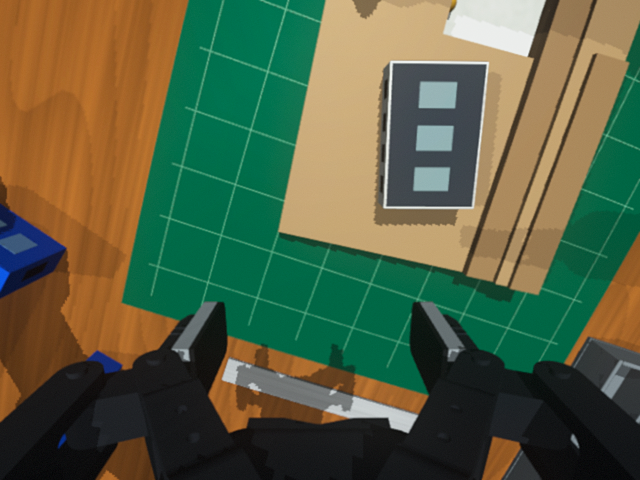

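It tipped: the roof is up, with corners at (388,62), (489,63), (474,208) and (384,207). Now I'll fit the house, and use the visible fingertips at (224,303) and (412,303) to find the true tip offset.

```bash
cat > m.py <<'E'
from h import *
np.set_printoptions(precision=4,suppress=True)
from scipy.spatial.transform import Rotation as Ro
c=r.get_calibration("wrist");s=r.observe();p=s['eef_pos'];M=Ro.from_quat(s['orientation']).as_matrix()
# house: length axis along local y, seen width along local x
H=np.array([[-40,60,52],[40,60,52],[40,-60,52],[-40,-60,52]])/1e3
Q,e=fit(c,H,np.array([[388,62],[489,63],[474,208],[384,207]]),(.56,-.09,.3));print('house',Q,np.degrees(Q[2]),e.ravel())
T=np.array([[-130,-185,18],[-25,20,18],[60,20,18]])/1e3
P,e=fit(c,T,np.array([[280,233],[445,33],[531,57]]),(.569,-.017,.1));print('terr',P,e.ravel())
for px,sg in(((224,303),-1),((412,303),1)):
    f=lambda v:(proj(c,p+M@np.array([.011,v[0],v[1]]))-np.array(px)).ravel()
    q=least_squares(f,[sg*.04,0]).x;print('tip tool y,z',q)
go(*Q[:2],None,np.degrees(Q[2]))
E
python3 m.py
```

```text
house [ 0.5595 -0.0837  0.3376] 19.343946891783002 [ 1.1745 -1.1009 -0.6505 -1.5404 -0.0852  0.8927 -0.4741  2.2137]
terr [ 0.5683 -0.013   0.1202] [-0.0218 -0.4536 -2.4599  0.3711  2.5668  0.1229]
tip tool y,z [-0.0365 -0.0393]
tip tool y,z [ 0.0342 -0.0393]
clk 14.72 p [ 0.492  -0.1825  0.2101] yaw 19.0 F [0.2 0.  0.5] op 0.0791 -> shift [7.14 9.6  0.01] turn -0.3 q [ 0.09  0.36  0.3   1.76 -0.12  1.05  0.77]
```

House at (0.5595, −0.0837), yaw 19.3°. The open tips are about 39 mm above the TCP reading. I'll move above it and take one close look.

```bash
python3 -m creep '[[2.4,3.2,0,-0.3,1],[2.4,3.2,0,0,1],[2.3,3.2,0,0,1],[0,0,4,0,1],[0,0,4,0,1],[0,0,4,0,1],[0,0,3.5,0,1],[0,0,0,0,1],[0,0,0,0,1],[0,0,0,0,1]]'
python3 - <<'E'
from h import *
cv2.imwrite("pics/w4.png",r.snapshot("wrist")[:,:,::-1])
go(.5595,-.0837,None,19.3)
E
```

```text
clock: 15.98
eef_pos: [0.5604, -0.0848, 0.0569]
orientation: [0.579, 0.815, 0.001, 0.001]
wrist_force: [0.6, -0.0, 0.4]
opening: 0.0853
grasp_force: 0.0
clk 16.02 p [ 0.5602 -0.0849  0.0568] yaw 19.3 F [ 0.3 -0.3  0.6] op 0.0852 -> shift [ 0.14 -0.03 -0.  ] turn -0.0 q [-0.04  0.58  0.23  1.85 -0.19  0.73  0.63]
```

View pics/w4.png

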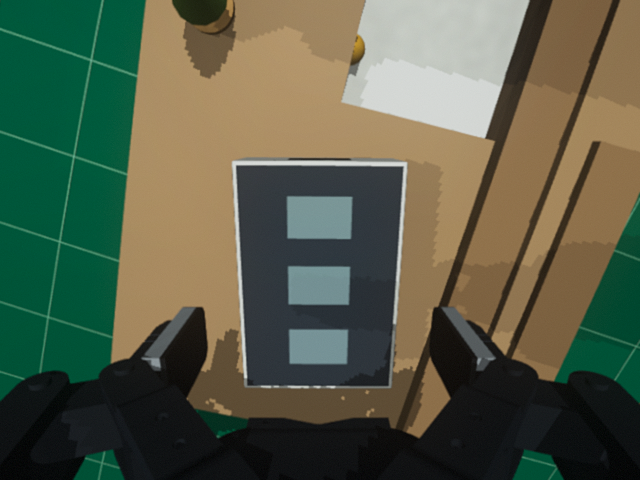

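The house is centred between the fingers: its edges at row 310 are at 241 and 397, and the finger insides are at 205 and 434. I'll go down in steps, watching the force.

```bash
python3 -m creep '[[0,0,1.5,0,1],[0,0,1.5,0,1],[0,0,0.7,0,1],[0,0,0.5,0,1],[0,0,0.4,0,1],[0,0,0.4,0,1],[0,0,0,0,1]]'
python3 -c "
from h import *
go(.5595,-.0837,-.004,19.3)"
```

```text
clock: 16.9
eef_pos: [0.5591, -0.0849, 0.0051]
orientation: [0.579, 0.815, -0.0, -0.0]
wrist_force: [-0.4, 0.1, -0.6]
opening: 0.0855
grasp_force: 0.0
clk 16.90 p [ 0.5591 -0.0849  0.0051] yaw 19.2 F [-0.4  0.1 -0.6] op 0.0855 -> shift [0.1  0.08 0.91] turn -0.1 q [-0.02  0.66  0.2   1.89 -0.21  0.61  0.65]
```

```bash
python3 -m creep '[[0,0,0.4,0,1],[0,0,0.4,0,1],[0,0,0,0,1],[0,0,0,0,0.8],[0,0,0,0,0.8],[0,0,0,0,0.8],[0,0,0,0,0.8]]' 30
python3 -m creep '[[0,0,-0.3,0,0.8],[0,0,-0.3,0,0.8],[0,0,0,0,0.8],[0,0,0,0,0.8]]'
python3 -c "
from h import *
go(.5595,-.0837,-.004,19.3)"
```

```text
clock: 17.77
eef_pos: [0.5593, -0.0849, -0.0025]
orientation: [0.579, 0.815, 0.0, 0.0]
wrist_force: [-0.4, 0.6, 3.0]
opening: 0.0794
grasp_force: 37.7
clock: 18.27
eef_pos: [0.5591, -0.0849, 0.0032]
orientation: [0.579, 0.815, -0.0, -0.0]
wrist_force: [-0.5, -0.1, -3.5]
opening: 0.0795
grasp_force: 37.4
clk 18.27 p [ 0.5591 -0.0849  0.0032] yaw 19.3 F [-0.5 -0.1 -3.5] op 0.0795 -> shift [0.1  0.07 0.72] turn -0.0 q [-0.02  0.66  0.2   1.89 -0.21  0.61  0.65]
```

Gripped at 79.5 mm and lifted about 6 mm. I'll turn the house to the terrain's heading and move near the pocket, keeping it just above the plateau.

```bash
python3 -m creep '[[0,0,0,4.5,0.8],[0,0,0,4.5,0.8],[0,0,0,4.5,0.8],[0,0,0,0,0.8],[0,0,0,0,0.8]]'
python3 -c "
from h import *
P=(.5691,-.0167,.1015)
x,y,_=place(P,[[.0075,.0725,0]])[0]
go(x,y,.0,5.8)"
```

```text
clock: 18.9
eef_pos: [0.5592, -0.0849, 0.0032]
orientation: [0.67, 0.742, -0.0, -0.0]
wrist_force: [-0.4, -0.1, -2.0]
opening: 0.0791
grasp_force: 37.4
clk 18.90 p [ 0.5592 -0.0849  0.0032] yaw 5.8 F [-0.4 -0.1 -2. ] op 0.0791 -> shift [13.93  2.44  0.32] turn 0.0 q [-0.06  0.67  0.27  1.89 -0.28  0.62  0.49]
```

```bash
python3 -m creep '[[2.3,0.4,0,0,0.8],[2.3,0.4,0,0,0.8],[2.3,0.4,0,0,0.8],[2.3,0.4,0,0,0.8],[2.3,0.4,0,0,0.8],[2.3,0.4,0,0,0.8],[0,0,0.2,0,0.8],[0,0,0,0,0.8],[0,0,0,0,0.8]]'
python3 -m creep '[[0,0.2,0,0,0.8],[0,0.2,0,0,0.8],[0,0.2,0,0,0.8],[0,0.2,0,0,0.8],[0,0.1,0,0,0.8],[0,0.1,0,0,0.8],[0,0,0,0,0.8]]'
python3 -c "
from h import *
P=(.5691,-.0167,.1015)
x,y,_=place(P,[[.0175,.0825,0]])[0]
go(x,y,.0,5.8)"
```

```text
clock: 20.02
eef_pos: [0.5692, 0.0534, 0.0013]
orientation: [0.671, 0.741, -0.0, 0.0]
wrist_force: [0.9, 0.5, -2.2]
opening: 0.0792
grasp_force: 37.4
clock: 20.9
eef_pos: [0.5792, 0.0558, 0.0013]
orientation: [0.671, 0.742, -0.0, 0.0]
wrist_force: [-0.3, -0.3, -2.7]
opening: 0.0794
grasp_force: 37.4
clk 20.90 p [0.5792 0.0558 0.0013] yaw 5.7 F [-0.3 -0.3 -2.7] op 0.0794 -> shift [1.14 0.   0.13] turn -0.1 q [-0.32  0.69  0.3   1.85 -0.31  0.64  0.26]
```

Nominal x is reached with no contact, which fits the 2.5 mm gap. I'll creep on until it touches the long step.

```bash
python3 -m creep '[[0,0.1,0,0,0.8],[0,0.1,0,0,0.8],[0,0,0,0,0.8]]'
python3 -m creep '[[0,0.1,0,0,0.8],[0,0.1,0,0,0.8],[0,0,0,0,0.8]]'
```

```text
clock: 21.28
eef_pos: [0.5813, 0.056, 0.0013]
orientation: [0.671, 0.742, 0.0, 0.0]
wrist_force: [-0.1, 0.3, -2.1]
opening: 0.079
grasp_force: 37.4
clock: 21.65
eef_pos: [0.5815, 0.0559, 0.0009]
orientation: [0.671, 0.742, -0.001, -0.001]
wrist_force: [-5.0, -1.2, 0.3]
opening: 0.0791
grasp_force: 37.7
```

Touched the long step with 5 N. I'll back off 2.5 mm and creep towards the short step.

```bash
python3 -m creep '[[0,-0.25,0,0,0.8],[0.2,0,0,0,0.8],[0.2,0,0,0,0.8],[0.2,0,0,0,0.8],[0.2,0,0,0,0.8],[0.2,0,0,0,0.8],[0,0,0,0,0.8]]'
python3 -m creep '[[0.1,0,0,0,0.8],[0.1,0,0,0,0.8],[0,0,0,0,0.8]]'
python3 -m creep '[[0.1,0,0,0,0.8],[0.1,0,0,0,0.8],[0,0,0,0,0.8]]'
```

```text
clock: 22.52
eef_pos: [0.5797, 0.0662, 0.0013]
orientation: [0.671, 0.742, 0.0, -0.0]
wrist_force: [0.3, 0.4, -2.7]
opening: 0.0797
grasp_force: 37.4
clock: 22.9
eef_pos: [0.5795, 0.068, 0.0013]
orientation: [0.671, 0.742, -0.0, -0.0]
wrist_force: [0.4, 0.1, -2.0]
opening: 0.079
grasp_force: 37.4
clock: 23.28
eef_pos: [0.5793, 0.07, 0.0013]
orientation: [0.671, 0.742, 0.0, -0.0]
wrist_force: [0.3, -0.4, -2.0]
opening: 0.0797
grasp_force: 37.4
```

```bash
python3 -m creep '[[0.1,0,0,0,0.8],[0.1,0,0,0,0.8],[0,0,0,0,0.8]]'
python3 -m creep '[[0.1,0,0,0,0.8],[0.1,0,0,0,0.8],[0,0,0,0,0.8]]'
```

```text
clock: 23.65
eef_pos: [0.5791, 0.0717, 0.0013]
orientation: [0.671, 0.742, -0.0, 0.0]
wrist_force: [-0.4, -0.6, -1.5]
opening: 0.0792
grasp_force: 37.5
clock: 24.02
eef_pos: [0.5791, 0.0717, 0.0015]
orientation: [0.671, 0.741, -0.001, 0.001]
wrist_force: [0.1, -6.2, -0.8]
opening: 0.0792
grasp_force: 37.7
```

Both steps are found. I'll back off to about the pocket centre, lower 5 mm, and release.

```bash
python3 -m creep '[[-0.45,0,0,0,0.8],[0,0,0,0,0.8],[0,0,0.2,0,0.8],[0,0,0.2,0,0.8],[0,0,0.1,0,0.8],[0,0,0,0,0.8]]'
python3 -m creep '[[0,0,0.1,0,0.8],[0,0,0.1,0,0.8],[0,0,0,0,0.8]]'
```

```text
clock: 24.78
eef_pos: [0.5793, 0.0695, -0.0039]
orientation: [0.671, 0.742, -0.0, -0.0]
wrist_force: [0.6, 0.1, -2.6]
opening: 0.0793
grasp_force: 37.4
clock: 25.15
eef_pos: [0.5794, 0.0694, -0.0057]
orientation: [0.671, 0.742, 0.0, 0.0]
wrist_force: [-0.3, 0.4, -1.5]
opening: 0.079
grasp_force: 37.5
```

```bash
python3 -m creep '[[0,0,0,0,1],[0,0,0,0,1],[0,0,0,0,1],[0,0,-2,0,1],[0,0,-4,0,1],[0,0,-3,0,0],[0,-1.4,0,0,0],[0,-1.4,0,0,0],[0,0,0,0,0],[0,0,0,0,0],[0,0,0,0,0],[0,0,0,0,0]]'
python3 -m creep '[[0,0,2,0,0],[0,0,2,0,0],[0,0,1,0,0],[0,0,0.3,0,0],[0,0,0,0,0]]'
```

```text
clock: 26.65
eef_pos: [0.5517, 0.0665, 0.084]
orientation: [0.671, 0.742, -0.0, -0.0]
wrist_force: [-1.0, 0.2, 0.4]
opening: 0.0
grasp_force: 0.0
clock: 27.28
eef_pos: [0.5518, 0.0665, 0.0315]
orientation: [0.671, 0.742, 0.0, 0.0]
wrist_force: [0.2, 0.2, 0.2]
opening: -0.0001
grasp_force: 0.0
```

```bash
python3 -m creep '[[0,0,0.2,0,0],[0,0,0.2,0,0],[0,0,0.2,0,0],[0,0,0,0,0]]'
python3 -m creep '[[0,0,0.2,0,0],[0,0,0.2,0,0],[0,0,0,0,0]]'
python3 -m creep '[[0,0,0.2,0,0],[0,0,0.2,0,0],[0,0,0,0,0]]'
```

```text
clock: 27.78
eef_pos: [0.5514, 0.0666, 0.0252]
orientation: [0.671, 0.742, -0.0, -0.0]
wrist_force: [-0.1, -0.9, -0.2]
opening: 0.0001
grasp_force: 0.0
clock: 28.15
eef_pos: [0.5515, 0.0665, 0.0213]
orientation: [0.671, 0.742, 0.0, 0.0]
wrist_force: [-0.9, -1.0, 1.5]
opening: 0.0002
grasp_force: 0.8
clock: 28.52
eef_pos: [0.5514, 0.0665, 0.0172]
orientation: [0.671, 0.742, -0.0, -0.0]
wrist_force: [0.4, 0.3, -0.6]
opening: -0.0001
grasp_force: 0.0
```

```bash
python3 -m creep '[[0,0,0.2,0,0],[0,0,0.1,0,0],[0,0,0,0,0]]'
python3 -m creep '[[0,0,0.1,0,0],[0,0,0.1,0,0],[0,0,0,0,0]]'
python3 -m creep '[[0,0,0.1,0,0],[0,0,0.1,0,0],[0,0,0,0,0]]'
```

```text
clock: 28.9
eef_pos: [0.5515, 0.0666, 0.0141]
orientation: [0.671, 0.742, -0.0, -0.0]
wrist_force: [-0.6, -1.1, -0.2]
opening: -0.0001
grasp_force: 0.0
clock: 29.28
eef_pos: [0.5514, 0.0666, 0.0122]
orientation: [0.671, 0.742, -0.0, -0.0]
wrist_force: [1.2, 0.8, -0.2]
opening: -0.0
grasp_force: 0.0
clock: 29.65
eef_pos: [0.5517, 0.0666, 0.0113]
orientation: [0.671, 0.742, 0.0, 0.0]
wrist_force: [-3.8, 0.2, 12.0]
opening: 0.0002
grasp_force: 6.2
```

```bash
python3 -m creep '[[0,0,0.1,0,0],[0,0,0,0,0],[0,0,0,0,0]]'
python3 -m creep '[[0,0,0.1,0,0],[0,0,0.1,0,0],[0,0,0,0,0]]'
```

```text
clock: 30.02
eef_pos: [0.5518, 0.0666, 0.0112]
orientation: [0.671, 0.742, 0.001, 0.0]
wrist_force: [-5.9, -0.6, 21.5]
opening: 0.0
grasp_force: 10.8
clock: 30.4
eef_pos: [0.552, 0.0666, 0.011]
orientation: [0.671, 0.741, 0.002, 0.0]
wrist_force: [-10.9, 0.0, 41.5]
opening: -0.0004
grasp_force: 20.6
```

The contact is rigid at 40 N with no further travel. I'll lift away and look.

```bash
python3 -m creep '[[0,0,-2,0,0],[0,0,-4,0,0],[0,0,-5,0,0],[-3,1,-4,0,0],[-3,1,0,0,0],[-3,1,0,0,0],[0,0,0,0,0],[0,0,0,0,0]]'
python3 - <<'E'
from h import *
np.set_printoptions(precision=4,suppress=True)
c=r.get_calibration("wrist")
i=r.snapshot("wrist")[:,:,::-1].copy();cv2.imwrite("pics/w5.png",i)
P=(.5691,-.0167,.1015)
H=np.array([[a+17.5,b+82.5,38] for a,b in((-40,60),(40,60),(40,-60),(-40,-60))])/1e3
q=proj(c,place(P,H));print(q)
o=q.mean(0);x0,y0=int(max(0,o[0]-160)),int(max(0,o[1]-120));print(x0,y0)
cv2.imwrite("pics/w5z.png",cv2.resize(i[y0:y0+240,x0:x0+320],None,fx=2.5,fy=2.5,interpolation=cv2.INTER_CUBIC))
E
```

```text
clock: 31.4
eef_pos: [0.5901, -0.0193, 0.1569]
orientation: [0.671, 0.742, 0.0, -0.0]
wrist_force: [-0.5, 1.0, -0.1]
opening: 0.0
grasp_force: 0.0
[[257.3     24.023 ]
 [373.5096  23.8703]
 [367.9888 197.1944]
 [263.5858 197.2636]]
155 0
```

View pics/w5z.png

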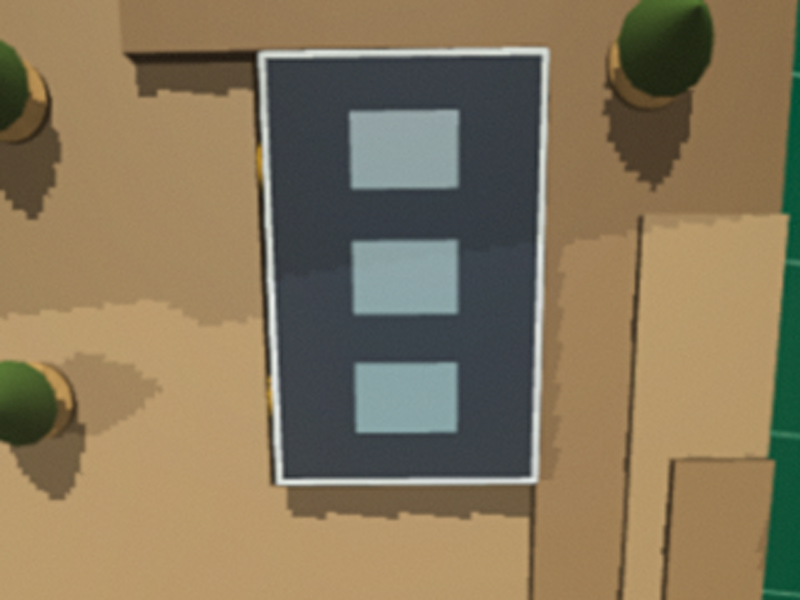

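The house sits in the pocket with its roof up. Its corners at full-image pixels (259,21), (374,20), (370,193) and (266,194) match the seated prediction in scale. Left and right edges are of equal length, so it is level, and the trees haven't moved. The robot is clear, so I'll hand it in.

```bash
python3 -c "
from workcell import r
print(r.close_job())"
```

```text
the job is handed in; nothing more can be done
None
```

The job is handed in: the house lies roof up in its pocket, pressed down past the catches and level in the last picture with the trees in place, but the hand-in returned no verdict.

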